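# Lid the sauce pots from the stack

### The arm

A 6-joint arm with a two-finger parallel gripper is mounted at the origin on the work surface. World frame = base frame: x ahead of the robot, y to its left, z up, the work surface at z = 0. Lengths are in m, angles in rad, forces in N, time in s.
With the tool pointing down it reaches from about 0.325 to 0.9 m from the base axis. Payload 6.1 kg.
Tool frame: the origin (TCP) lies midway between the tips of the shut fingers; the grasp point (between the pads) lies 19 mm behind it (manip.grasp_offset is the distance from the TCP to the grasp point, in m); z points along the fingers, y is the line along which they close (so a half turn about z gives the same grasp; the last joint's range is limited). The gripper opens to 87 mm and grips with 3 to 60 N. Pads are 19 mm wide; open, the fingers measure 117 mm over their backs; the gripper's body (75 mm by 190 mm) begins 51 mm behind the grasp point.
Start: joints at [1.007, 0.22, 1.526, -0, 1.395, -0.126], TCP at [0.265, 0.566, 0.223] pointing down, gripper open.
Joint ranges: [-2.98, 2.98], [-0.91, 2.08], [0.09, 2.57], [-1.24, 4.39], [0.2, 2.65], [-2.68, 2.68]. Speed limits (rad/s): [2.57, 2.57, 3.01, 3.14, 3.14, 3.14].

### API

Orientations are given as a 3x3 rotation matrix whose columns are the frame's x, y, z axes.
In Python, from rig import manip gives the robot as it stands.
- The arm moves only by the tool move_arm, never from a script. Its argument "deltas" is a list of rows, each a list of 7 numbers: the finger opening in m, from 0 to 0.087, then the shift along the world's x, y, z in m, then the turn, a rotation vector about the world's x, y, z in degrees. A call has 1 to 5 rows; each row is the pose to reach, as a shift and turn from the pose commanded when the call began; what a row does not reach only later rows make up. A row lasts 1/8 s, in which the tool goes at most 62.5 mm and 10.7 degrees, less where a joint would pass 70% of its speed; a pose out of reach is approached as far as the arm can. A call with a gripper value outside its range is refused whole. The fingers move at their own pace and stop on an object; the grip force is fixed at half the most. Time passes only in rows, so rows that repeat a pose let the fingers close. It gives the time, the measured TCP pose, the force and the opening at its end, in the units of the state.
- manip.get_obs(): the state, without advancing time (a new reading comes with each control period).
- manip.read_camera(name): name is "scene" or "top" or "wrist"; returns the picture (400x640x3 uint8, red, green, blue); there is no depth.
- manip.camera_info(name): a dict with "fx", "fy", "cx", "cy" (pixels), "cam_to_world" (4x4, takes a point from camera to world coordinates). Camera axes: x right, y down, z forward; pixel columns grow to the right and rows downward; lengths in m; the calibration is good to about 2 mm. The wrist camera is an equidistant fisheye: a pixel r from the principal point sees the ray r / f radians off the axis. A picture is of the moment at which its call begins: read the wrist's pose just before it. camera_info takes no time and is no camera call; for the wrist camera it gives the pose at the moment of the call.
- manip.close_job(): hands the job in, once; it reports no verdict.
The state is a dict: "time": time; "joints": joint angles; "dq": joint speeds; "joint_efforts": joint torques, N m; "ee_pos": TCP position; "tool_rot": TCP orientation; "ft_force": force on the tool from outside, world axes, zero at the start; "torque": the same for the moment, N m; "opening": finger opening in m.
Only numpy, scipy, OpenCV 4.12 (cv2) and the standard library are available. Lean on these libraries where they do the work, as an engineer would, in place of code of your own. Each camera call takes 0.05 s, during which the arm holds its last target. There are 200 camera calls.

### The job

Closing time on the prep line: take the stack of four white plastic lid with a dark sealing edges apart and close the four clean pots, each with the lid of its own shape and size, turned to fit, so that every lid drops fully home with its plate lying flat on the pot's rim. Do not knock over or shift the oil bottle and the pepper mill standing among them.

Things in the scene. Friction and masses are not known exactly. Their poses are not given: they have to be found in the camera images.
- lid_square_mid (a point): square white plastic lid with a dark sealing edge, lowest of the stack; flange plate 124 x 124 mm, skirt 92 x 92 mm; about 0.22 kg. 56 mm high: hollow skirt 28 mm deep (open below), 4 mm plate, then a central black bar handle 28 mm long (x), 12 thick (y), 24 high. Point: on the axis, half-way up = plate's underside; z up. Lids stack 32 mm apart, each skirt around the handle below: lift straight up 30 mm first
- lid_round_mid (a point): large round white plastic lid with a dark sealing edge, second from below; flange plate 112 mm diameter, skirt 80 mm diameter; about 0.17 kg. 56 mm high: hollow skirt 28 mm deep (open below), 4 mm plate, then a central black bar handle 28 mm long (x), 12 thick (y), 24 high. Point: on the axis, half-way up = plate's underside; z up. Lids stack 32 mm apart, each skirt around the handle below: lift straight up 30 mm first
- lid_oblong_mid (a point): oblong white plastic lid with a dark sealing edge, third from below; flange plate 104 mm (its x) by 72 mm (its y), skirt 72 x 40 mm; about 0.13 kg. 56 mm high: hollow skirt 28 mm deep (open below), 4 mm plate, then a central black bar handle 28 mm long (x), 12 thick (y), 24 high. Point: on the axis, half-way up = plate's underside; z up. Lids stack 32 mm apart, each skirt around the handle below: lift straight up 30 mm first
- lid_small_mid (a point): small round white plastic lid with a dark sealing edge, top of the stack; flange plate 76 mm diameter, skirt 44 mm diameter; about 0.09 kg. 56 mm high: hollow skirt 28 mm deep (open below), 4 mm plate, then a central black bar handle 28 mm long (x), 12 thick (y), 24 high. Point: on the axis, half-way up = plate's underside; z up. Lids stack 32 mm apart, each skirt around the handle below: lift straight up 30 mm first
- pot_square_rim (a point): square steel pot, opening 108 x 108 mm; walls 3 mm, 80 mm high, empty and open, fixed to the counter. Point: centre of the opening at rim height, z up. A lid that is home has its skirt inside the pot, with about 8 mm play all round, and its plate flat on the rim
- pot_round_rim (a point): large round steel pot, opening 96 mm diameter; walls 3 mm, 80 mm high, empty and open, fixed to the counter. Point: centre of the opening at rim height, z up. A lid that is home has its skirt inside the pot, with about 8 mm play all round, and its plate flat on the rim
- pot_oblong_rim (a point): oblong steel pot, opening 88 mm (its x) by 56 mm (its y); walls 3 mm, 80 mm high, empty and open, fixed to the counter. Point: centre of the opening at rim height, z up. A lid that is home has its skirt inside the pot, with about 8 mm play all round, and its plate flat on the rim
- pot_small_rim (a point): small round steel pot, opening 60 mm diameter; walls 3 mm, 80 mm high, empty and open, fixed to the counter. Point: centre of the opening at rim height, z up. A lid that is home has its skirt inside the pot, with about 8 mm play all round, and its plate flat on the rim
- oil_bottle_mid (a point): loose bystander: green glass oil bottle with a black collar and steel spout, 52 mm diameter, 156 mm high, standing. Point: its axis, half-way up
- pepper_mill_mid (a point): loose bystander: dark wooden pepper mill, 54 mm diameter, 146 mm high, standing. Point: its axis, half-way up
Things that resemble listed ones, but are neither listed nor needed, are in the scene too. What is shaped like the part that bears lid_oblong_mid but orange is not meant.

How it is judged:
By the outcome, as a careful person would: the job done as asked, in the order asked, and still so for the second after the job is handed in, with the robot touching nothing.
It also fails if it takes over 123 s, if anything falls off the work surface, if the arm or the gripper's body presses on something with over 40 N, if the wrist force passes 120 N, or if a joint passes its speed limit or range.

## Working session

There is one attempt and no reset: what is moved stays moved. The work goes in short steps, Python scripts to look and compute and a tool call to move; the robot and the scene stay as the last step left them, time stands still between calls to the robot, and variables do not carry over. Pictures are saved under pics/ and viewed, on a budget of 14 in all, crops included, one or two more only if the job needs it, and the job is handed in when it is done.

Besides the shell and the picture viewer there is one more tool, called after "Request:" by a JSON object that holds its "api" and its "payload", one argument or row to a line. move_arm: Moves the arm, as the interface text tells. Its arguments: {"type":"object","properties":{"deltas":{"type":"array","items":{"type":"array","items":{"type":"number"}}}},"required":["deltas"]}

```bash
mkdir -p pics; ls; python3 - <<'E'
from rig import manip
import cv2,numpy as np
o=manip.get_obs(); print(o['time'],o['ee_pos'],o['tool_rot'],o['opening'])
for n in('scene','top'):
    cv2.imwrite(f'pics/{n}0.png',manip.read_camera(n)[:,:,::-1]); c=manip.camera_info(n); print(n,c['fx'],c['fy'],c['cx'],c['cy'],np.round(c['cam_to_world'],4).tolist())
c=manip.camera_info('wrist');print(c['fx'],c['cx'],c['cy'],np.round(c['cam_to_world'],3).tolist())
E
```

```text
pics
0.0 [0.26463847 0.5655168  0.22142949] [[-9.05683840e-01  4.23952440e-01 -1.05419659e-03]
 [ 4.23953676e-01  9.05682359e-01 -1.65720401e-03]
 [ 2.52191570e-04 -1.94783341e-03 -9.99998071e-01]] 0.08747044169330409
scene 513.850608939821 513.850608939821 319.90241601973355 195.99061052297532 [[-0.5689, 0.7091, -0.4166, 1.0363], [0.8223, 0.4997, -0.2724, 0.3814], [0.015, -0.4975, -0.8673, 1.3146], [0.0, 0.0, 0.0, 1.0]]
top 423.2052102025323 423.2052102025323 324.84862787286784 198.17996203317352 [[-0.0072, -0.9979, 0.0642, 0.3815], [-0.9999, 0.0064, -0.0117, 0.013], [0.0112, -0.0643, -0.9979, 1.2091], [0.0, 0.0, 0.0, 1.0]]
309.70691628693146 320.1768157977207 195.08583511280435 [[0.424, 0.868, 0.258, 0.194], [0.906, -0.406, -0.122, 0.599], [-0.001, 0.286, -0.958, 0.382], [0.0, 0.0, 0.0, 1.0]]
```

View pics/top0.png

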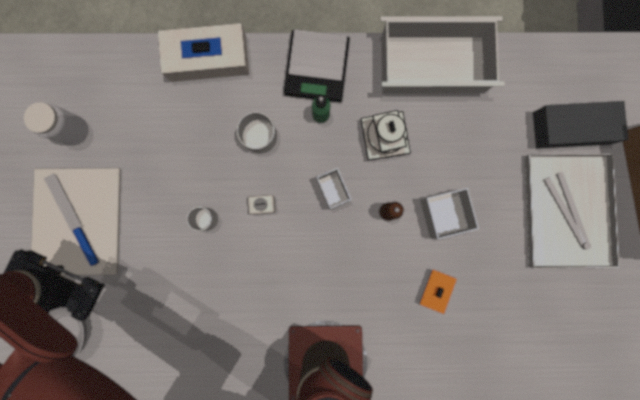

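View pics/scene0.png

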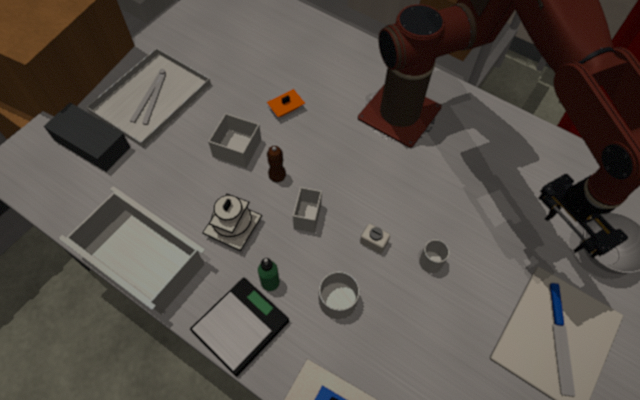

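The top view shows the stack at (388,133), round pot (257,133), small pot (203,218), oblong pot (334,190), square pot (451,213), bottle (321,107), mill (391,211). Enlarging that area for measurement.

```bash
cat > h.py <<'E'
from rig import manip
import numpy as np,cv2
def cast(ci,u,v,z,fish=False):
    T=ci['cam_to_world']; x=(np.asarray(u,float)-ci['cx'])/ci['fx']; y=(np.asarray(v,float)-ci['cy'])/ci['fy']
    if fish:
        r=np.hypot(x,y); s=np.where(r>1e-9,np.sin(r)/np.maximum(r,1e-9),1); d=np.stack([x*s,y*s,np.cos(r)],-1)
    else: d=np.stack([x,y,np.ones_like(x)],-1)
    d=d@T[:3,:3].T; t=(z-T[2,3])/d[...,2]; return T[:3,3]+t[...,None]*d
def proj(ci,p):
    T=ci['cam_to_world']; q=T[:3,:3].T@(np.asarray(p)-T[:3,3]); 
    return np.array([ci['cx']+ci['fx']*q[0]/q[2],ci['cy']+ci['fy']*q[1]/q[2]])
E
python3 - <<'E'
from h import *
im=cv2.imread('pics/top0.png'); c=cv2.resize(im[95:255,180:490],None,fx=2.58,fy=2.58,interpolation=cv2.INTER_CUBIC)
c=cv2.convertScaleAbs(c,alpha=1.3); cv2.imwrite('pics/top0c.png',c)
ci=manip.camera_info('top')
for n,u,v,z in[('rnd',256.5,131.5,.08),('small',203,217,.08),('obl',333.5,188,.08),('sq',451,212,.08),('bot',321,101,.156),('mill',393,211,.146),('handle',392,127,.152),('orange',438,292,.03)]:
    print(n,cast(ci,u,v,z).round(3))
E
```

```text
rnd [0.635 0.183 0.08 ]
small [0.406 0.324 0.08 ]
obl [ 0.481 -0.024  0.08 ]
sq [ 0.415 -0.338  0.08 ]
bot [0.696 0.009 0.156]
mill [ 0.416 -0.171  0.146]
handle [ 0.629 -0.171  0.152]
orange [ 0.196 -0.311  0.03 ]
```

View pics/top0c.png

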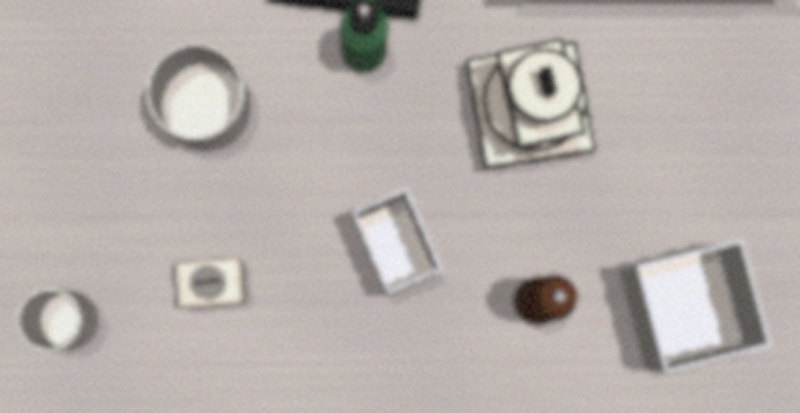

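Crop shows clean rim corners and the stack tiers; I'll turn these into positions and yaws.

```bash
python3 - <<'E'
from h import *
ci=manip.camera_info('top')
def P(a,z):
    a=np.array(a,float); return cast(ci,180+(a[:,0]+.5)/2.58-.5,95+(a[:,1]+.5)/2.58-.5,z)[:,:2]
def rect(n,a,z):
    p=P(a,z); e=[p[(i+1)%4]-p[i] for i in range(4)]
    print(n,p.mean(0).round(3),'len',[round(float(np.linalg.norm(x)),3) for x in e],'yaw',[round(float(np.degrees(np.arctan2(x[1],x[0]))),1) for x in e])
rect('sqpot',[(637,262),(742,243),(769,345),(666,370)],.08)
rect('oblpot',[(352,213),(406,190),(441,270),(391,296)],.08)
rect('sqlid',[(468,60),(577,40),(594,150),(486,168)],.032)
rect('obllid',[(500,57),(572,47),(584,133),(518,147)],.1)
for n,a,z in[('rnd',(196,95),.08),('small',(54,319),.08),('smalllid',(545,85),.128),('bot',(364,14),.156),('mill',(560,296),.146),('htop',(545,80),.152)]: print(n,P([a],z)[0].round(3))
p=P([(541,69),(550,96)],.152);print(p)
# hough circles check
im=cv2.cvtColor(cv2.imread('pics/top0c.png'),cv2.COLOR_BGR2GRAY)
print(cv2.HoughCircles(im,cv2.HOUGH_GRADIENT,1,60,param1=120,param2=25,minRadius=28,maxRadius=60))
E
```

```text
sqpot [ 0.413 -0.341] len [0.112, 0.109, 0.11, 0.115] yaw [-80.1, -166.7, 103.1, 13.8]
oblpot [ 0.48  -0.024] len [0.061, 0.091, 0.058, 0.095] yaw [-67.2, -157.0, 117.1, 24.7]
sqlid [ 0.634 -0.173] len [0.122, 0.123, 0.12, 0.121] yaw [-79.7, -172.4, 99.2, 8.6]
obllid [ 0.628 -0.175] len [0.075, 0.09, 0.07, 0.095] yaw [-82.2, -173.2, 101.7, 10.4]
rnd [0.635 0.185]
small [0.403 0.33 ]
smalllid [ 0.633 -0.172]
bot [0.698 0.009]
mill [ 0.42 -0.18]
htop [ 0.633 -0.168]
[[ 0.64355868 -0.16448625]
 [ 0.61664049 -0.17288257]]
[[[544.5  85.5  32.4]
  [196.5  94.5  47.2]
  [ 49.5 319.5  28.6]]]
```

Request:
{"api": "move_arm", "payload": {
  "deltas": [
    [0.087,0.026,-0.053,0.02,0,0,-10.2],
    [0.087,0.052,-0.106,0.04,0,0,-20.4],
    [0.087,0.078,-0.159,0.05,0,0,-30.6],
    [0.087,0.104,-0.212,0.05,0,0,-40.8],
    [0.087,0.13,-0.265,0.05,0,0,-51]
  ]
}}

```text
time: 0.72
ee_pos: [0.3953, 0.2993, 0.2725]
tool_rot: [[-0.235, 0.972, 0.0], [0.972, 0.235, 0.0], [-0.0, 0.0, -1.0]]
ft_force: [0.7, 0.4, 0.0]
opening: 0.0867
```

Request:
{"api": "move_arm", "payload": {
  "deltas": [
    [0.087,0.026,-0.053,0,0,0,-10.2],
    [0.087,0.052,-0.106,0,0,0,-20.4],
    [0.087,0.078,-0.159,0,0,0,-30.6],
    [0.087,0.104,-0.212,0,0,0,-40.8],
    [0.087,0.13,-0.265,0,0,0,-51]
  ]
}}

```text
time: 1.35
ee_pos: [0.5253, 0.0342, 0.2723]
tool_rot: [[0.608, 0.794, -0.0], [0.794, -0.608, 0.0], [0.0, -0.0, -1.0]]
ft_force: [0.6, 0.4, 0.1]
opening: 0.0872
```

Request:
{"api": "move_arm", "payload": {
  "deltas": [
    [0.087,0.026,-0.053,0,0,0,-10.2],
    [0.087,0.052,-0.106,0,0,0,-20.4],
    [0.087,0.078,-0.159,0,0,0,-30.6],
    [0.087,0.105,-0.208,0,0,0,-40],
    [0.087,0.105,-0.208,0,0,0,-40]
  ]
}}

```text
time: 1.98
ee_pos: [0.6301, -0.1756, 0.2702]
tool_rot: [[0.976, 0.218, -0.003], [0.218, -0.976, 0.0], [-0.003, -0.001, -1.0]]
ft_force: [-0.6, 0.5, -0.8]
opening: 0.087
```

```bash
cat >> h.py <<'E'
def st():
    o=manip.get_obs(); R=o['tool_rot']; print('t',round(o['time'],2),'p',o['ee_pos'].round(4),'yawx',round(float(np.degrees(np.arctan2(R[1,0],R[0,0]))),1),'zax',R[:,2].round(3),'F',o['ft_force'].round(1),'op',round(o['opening'],4),'j',np.round(o['joints'],2)); return o
def wr(n):
    ci=manip.camera_info('wrist'); im=manip.read_camera('wrist')[:,:,::-1].copy(); cv2.imwrite(f'pics/{n}.png',im); np.save(f'pics/{n}.npy',ci,allow_pickle=True); return ci,im
E
python3 -c "
from h import *
st(); wr('w1')"
```

```text
t 1.98 p [ 0.6301 -0.1756  0.2702] yawx 12.6 zax [-0.003  0.    -1.   ] F [-0.6  0.5 -0.8] op 0.087 j [-0.39  0.27  1.38 -0.    1.49  0.96]
```

View pics/w1.png

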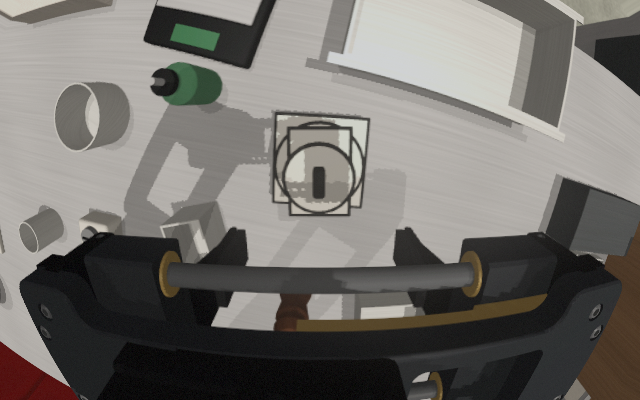

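The wrist view shows the stack: small lid circle around (319,178), black handle at (318,182); square lid corners (276,112),(369,119),(364,208),(273,203).

```bash
python3 - <<'E'
from h import *
ci=np.load('pics/w1.npy',allow_pickle=True).item(); im=cv2.imread('pics/w1.png')
c=im[105:225,265:380]; cv2.imwrite('pics/w1c.png',cv2.resize(c,None,fx=5,fy=5,interpolation=cv2.INTER_CUBIC))
g=im.max(2); m=np.zeros_like(g); m[155:210,300:340]=(g[155:210,300:340]<55)*255
cs,_=cv2.findContours(m,cv2.RETR_EXTERNAL,cv2.CHAIN_APPROX_NONE)
for k in cs:
    if cv2.contourArea(k)>80:
        print(cv2.boundingRect(k),cv2.contourArea(k),[np.round(x,1) for x in cv2.minAreaRect(k)])
        p=cast(ci,k[:,0,0],k[:,0,1],.152,True)[:,:2]; r=cv2.minAreaRect(p.astype(np.float32)*1000);print('handle z.152',r)
def rect(n,a,z):
    a=np.array(a,float);p=cast(ci,a[:,0],a[:,1],z,True)[:,:2]; print(n,p.mean(0).round(4),[(round(float(np.linalg.norm(e)),3),round(float(np.degrees(np.arctan2(e[1],e[0]))),1)) for e in np.roll(p,-1,0)-p])
rect('sq',[(276,112),(369,119),(364,208),(273,203)],.032)
rect('obl',[(288,128),(352,128),(350,214),(290,214)],.096)
E
```

```text
(314, 167, 10, 31) 265.5 [array([318.5, 182. ]), array([30.,  9.]), np.float64(90.0)]
handle z.152 ((637.7139892578125, -172.0812225341797), (28.810115814208984, 8.471067428588867), 12.665266990661621)
sq [ 0.6353 -0.1745] [(0.12, -81.6), (0.121, -168.6), (0.125, 99.4), (0.123, 9.0)]
obl [ 0.635 -0.174] [(0.069, -77.4), (0.098, -167.3), (0.069, 102.7), (0.098, 12.6)]
```

View pics/w1c.png

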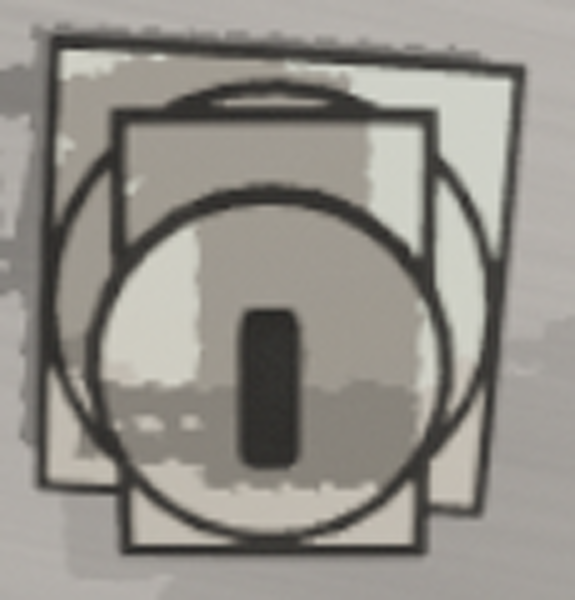

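The handle is aligned at 12.6°, matching the tool; stack axis about (0.636,-0.173). Grasping the small lid.

Request:
{"api": "move_arm", "payload": {
  "deltas": [
    [0.05,0.006,0.003,-0.05,0,0,0],
    [0.05,0.006,0.003,-0.1,0,0,0],
    [0.05,0.006,0.003,-0.13,0,0,0],
    [0.05,0.006,0.003,-0.138,0,0,0],
    [0.05,0.006,0.003,-0.138,0,0,0]
  ]
}}

```text
time: 2.65
ee_pos: [0.636, -0.1681, 0.1353]
tool_rot: [[0.974, 0.225, 0.0], [0.225, -0.974, 0.0], [0.0, 0.0, -1.0]]
ft_force: [0.2, 0.2, 0.1]
opening: 0.0515
```

Request:
{"api": "move_arm", "payload": {
  "deltas": [
    [0.0,0,0,0,0,0,0],
    [0.0,0,0,0,0,0,0],
    [0.0,0,0,0,0,0,0],
    [0.0,0,0,0,0,0,0]
  ]
}}

```text
time: 3.15
ee_pos: [0.6361, -0.1691, 0.1349]
tool_rot: [[0.975, 0.223, 0.0], [0.223, -0.975, -0.0], [0.0, 0.0, -1.0]]
ft_force: [0.8, -0.2, 0.2]
opening: 0.0181
```

Request:
{"api": "move_arm", "payload": {
  "deltas": [
    [0.03,0,0,0,0,0,0],
    [0.03,0,-0.004,-0.002,0,0,0],
    [0.0,0,-0.004,-0.002,0,0,0],
    [0.0,0,-0.004,-0.002,0,0,0],
    [0.0,0,-0.004,-0.002,0,0,0]
  ]
}}

```text
time: 3.78
ee_pos: [0.6359, -0.1729, 0.1325]
tool_rot: [[0.975, 0.223, -0.0], [0.223, -0.975, 0.0], [-0.0, -0.0, -1.0]]
ft_force: [-0.5, -0.3, -0.9]
opening: 0.0123
```

Request:
{"api": "move_arm", "payload": {
  "deltas": [
    [0.0,0,0,0,0,0,0],
    [0.0,0,0,0,0,0,0]
  ]
}}

```text
time: 4.03
ee_pos: [0.6359, -0.1729, 0.1324]
tool_rot: [[0.975, 0.224, -0.0], [0.224, -0.975, 0.0], [-0.0, -0.0, -1.0]]
ft_force: [0.1, -0.2, -0.9]
opening: 0.0119
```

Request:
{"api": "move_arm", "payload": {
  "deltas": [
    [0.0,0,0,0.03,0,0,0],
    [0.0,0,0,0.075,0,0,0],
    [0.0,0,0,0.12,0,0,0],
    [0.0,-0.033,0.048,0.12,0,0,0],
    [0.0,-0.066,0.096,0.12,0,0,0]
  ]
}}

```text
time: 4.65
ee_pos: [0.5695, -0.0764, 0.2532]
tool_rot: [[0.975, 0.222, 0.001], [0.222, -0.975, -0.0], [0.001, 0.0, -1.0]]
ft_force: [0.4, 1.0, -1.5]
opening: 0.0116
```

Request:
{"api": "move_arm", "payload": {
  "deltas": [
    [0.0,-0.033,0.048,0,0,0,0],
    [0.0,-0.066,0.096,0,0,0,0],
    [0.0,-0.099,0.144,0,0,0,0],
    [0.0,-0.132,0.192,0,0,0,0],
    [0.0,-0.165,0.24,0,0,0,0]
  ]
}}

```text
time: 5.28
ee_pos: [0.4037, 0.1643, 0.2527]
tool_rot: [[0.975, 0.223, 0.001], [0.223, -0.975, 0.0], [0.001, -0.0, -1.0]]
ft_force: [0.5, 1.7, -0.6]
opening: 0.0117
```

Request:
{"api": "move_arm", "payload": {
  "deltas": [
    [0.0,-0.033,0.048,0,0,0,0],
    [0.0,-0.066,0.096,0,0,0,0],
    [0.0,-0.099,0.142,0,0,0,0],
    [0.0,-0.102,0.142,0,0,0,0],
    [0.0,-0.102,0.142,0,0,0,0]
  ]
}}

```text
time: 5.9
ee_pos: [0.3028, 0.3049, 0.2525]
tool_rot: [[0.974, 0.225, 0.0], [0.225, -0.974, -0.0], [0.0, 0.001, -1.0]]
ft_force: [-0.2, -0.4, -0.9]
opening: 0.0122
```

```bash
python3 -c "
from h import *
st(); wr('w2'); cv2.imwrite('pics/top2.png',manip.read_camera('top')[:,:,::-1])
t=cv2.resize(cv2.imread('pics/top2.png')[90:240,350:470],None,fx=2.6,fy=2.6,interpolation=cv2.INTER_CUBIC)
a=cv2.imread('pics/w2.png');h=np.zeros((400+390,640,3),np.uint8);h[:400]=a;h[400:,:312]=t;cv2.imwrite('pics/w2b.png',h[:,:])"
```

```text
t 5.9 p [0.3028 0.3049 0.2525] yawx 13.0 zax [ 0. -0. -1.] F [-0.2 -0.4 -0.9] op 0.0122 j [ 0.61 -0.29  1.96 -0.    1.46  1.95]
```

View pics/w2.png

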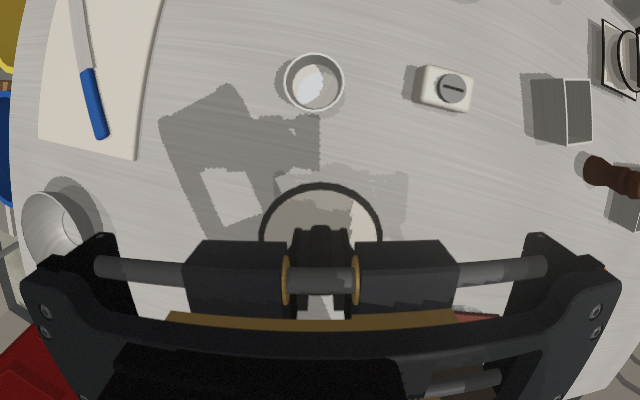

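The held lid sits level (arc x 259–382); the small pot rim spans x 284–344, y 53–112.

```bash
python3 - <<'E'
from h import *
ci=np.load('pics/w2.npy',allow_pickle=True).item()
p=cast(ci,[284,344,314,314.],[83,83,53,113.],.08,True)[:,:2];print(p.round(4),'c',p[:2].mean(0),p[2:].mean(0))
o=manip.get_obs();z=o['ee_pos'][2]-.006
q=cast(ci,[259,382,320.],[243,243,183.],z,True)[:,:2];print(q.round(4),q[:2].mean(0).round(4))
E
```

```text
[[0.3954 0.3657]
 [0.4094 0.3037]
 [0.434  0.3419]
 [0.3705 0.3273]] c [0.4023728  0.33466861] [0.40224034 0.33459809]
[[0.294  0.3407]
 [0.3107 0.2684]
 [0.3385 0.3132]] [0.3024 0.3046]
```

Request:
{"api": "move_arm", "payload": {
  "deltas": [
    [0.0,0.05,0.015,0,0,0,0],
    [0.0,0.099,0.029,0,0,0,0],
    [0.0,0.099,0.029,-0.06,0,0,0],
    [0.0,0.099,0.029,-0.11,0,0,0],
    [0.0,0.099,0.029,-0.125,0,0,0]
  ]
}}

```text
time: 6.62
ee_pos: [0.4007, 0.3312, 0.1237]
tool_rot: [[0.975, 0.221, -0.006], [0.221, -0.975, -0.004], [-0.007, 0.002, -1.0]]
ft_force: [0.7, -0.2, -1.0]
opening: 0.0117
```

Request:
{"api": "move_arm", "payload": {
  "deltas": [
    [0.0,0,0,-0.02,0,0,0],
    [0.0,0,0,-0.033,0,0,0],
    [0.0,0,0,-0.037,0,0,0],
    [0.0,0,0,-0.037,0,0,0]
  ]
}}

```text
time: 7.12
ee_pos: [0.4025, 0.3342, 0.0913]
tool_rot: [[0.975, 0.223, 0.001], [0.223, -0.975, 0.001], [0.001, -0.0, -1.0]]
ft_force: [-0.6, -0.1, -1.2]
opening: 0.0118
```

Request:
{"api": "move_arm", "payload": {
  "deltas": [
    [0.0,0,0,-0.002,0,0,0],
    [0.0,0,0,-0.002,0,0,0],
    [0.05,0,0,-0.002,0,0,0],
    [0.05,0,0,-0.002,0,0,0],
    [0.05,0,0,-0.002,0,0,0]
  ]
}}

```text
time: 7.75
ee_pos: [0.4021, 0.3341, 0.0887]
tool_rot: [[0.975, 0.224, 0.0], [0.224, -0.975, 0.0], [0.0, -0.0, -1.0]]
ft_force: [0.4, 1.2, -0.2]
opening: 0.0342
```

Request:
{"api": "move_arm", "payload": {
  "deltas": [
    [0.05,0,0,0.03,0,0,0],
    [0.05,0,0,0.08,0,0,0],
    [0.05,0,0,0.13,0,0,0],
    [0.05,-0.02,-0.02,0.16,0,0,0],
    [0.05,-0.02,-0.02,0.16,0,0,0]
  ]
}}

```text
time: 8.38
ee_pos: [0.3828, 0.3144, 0.2518]
tool_rot: [[0.975, 0.223, 0.005], [0.223, -0.975, 0.003], [0.006, -0.002, -1.0]]
ft_force: [0.4, 0.1, -0.3]
opening: 0.0499
```

```bash
python3 - <<'E'
from h import *
st(); ci,im=wr('w3')
im2=manip.read_camera('scene')[:,:,::-1]; s=cv2.resize(im2[225:285,400:470],None,fx=5,fy=5,interpolation=cv2.INTER_CUBIC)
cv2.imwrite('pics/w3b.png',np.hstack([cv2.resize(im[130:270,220:420],None,fx=2,fy=2),np.pad(s,((0,0),(0,0),(0,0)))[:280]]))
E
```

```text
t 8.38 p [0.3828 0.3144 0.2518] yawx 12.9 zax [ 0.005  0.003 -1.   ] F [ 0.4  0.1 -0.3] op 0.0499 j [ 0.53 -0.12  1.82 -0.    1.43  1.87]
```

View pics/w3b.png

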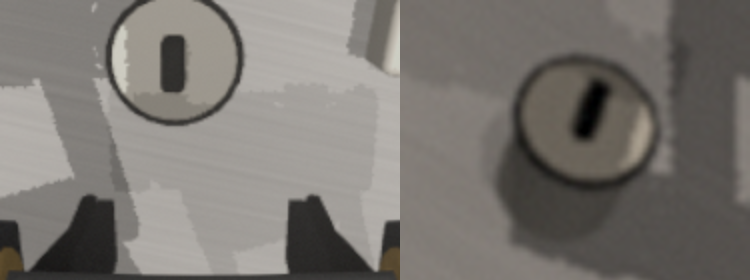

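Small lid is home, flat and centred. Back to the stack for the oblong.

Request:
{"api": "move_arm", "payload": {
  "deltas": [
    [0.05,0.025,-0.049,0,0,0,0],
    [0.05,0.05,-0.098,0,0,0,0],
    [0.05,0.075,-0.147,0,0,0,0],
    [0.05,0.1,-0.196,0,0,0,0],
    [0.05,0.125,-0.245,0,0,0,0]
  ]
}}

```text
time: 9.1
ee_pos: [0.5071, 0.0675, 0.2463]
tool_rot: [[0.975, 0.224, -0.003], [0.224, -0.975, 0.0], [-0.003, -0.001, -1.0]]
ft_force: [-0.4, 0.5, -0.3]
opening: 0.0501
```

Request:
{"api": "move_arm", "payload": {
  "deltas": [
    [0.05,0.025,-0.049,0,0,0,0],
    [0.05,0.05,-0.098,0,0,0,0],
    [0.05,0.075,-0.147,0,0,0,0],
    [0.05,0.1,-0.196,0,0,0,0],
    [0.05,0.127,-0.243,0,0,0,0]
  ]
}}

```text
time: 9.72
ee_pos: [0.6342, -0.1755, 0.2455]
tool_rot: [[0.975, 0.223, -0.003], [0.223, -0.975, 0.002], [-0.003, -0.002, -1.0]]
ft_force: [0.9, 0.9, 0.4]
opening: 0.05
```

Request:
{"api": "move_arm", "payload": {
  "deltas": [
    [0.05,0,0,0,0,0,0],
    [0.05,0,0,0,0,0,0]
  ]
}}

```text
time: 9.98
ee_pos: [0.6333, -0.1734, 0.246]
tool_rot: [[0.975, 0.223, -0.004], [0.223, -0.975, 0.002], [-0.003, -0.003, -1.0]]
ft_force: [-1.1, 1.1, 0.3]
opening: 0.0496
```

```bash
cat >> h.py <<'E'
def handle(ci,im,z):
    g=im.max(2); uv=None
    # region around the stack axis as projected (fisheye)
    T=ci['cam_to_world']; q=T[:3,:3].T@(np.array([.636,-.173,z])-T[:3,3]); th=np.arctan2(np.hypot(q[0],q[1]),q[2]); a=np.arctan2(q[1],q[0])
    u,v=int(ci['cx']+ci['fx']*th*np.cos(a)),int(ci['cy']+ci['fy']*th*np.sin(a)); print('expect',u,v)
    m=np.zeros_like(g); s=np.s_[v-28:v+28,u-28:u+28]; m[s]=(g[s]<55)*255
    for k in cv2.findContours(m,cv2.RETR_EXTERNAL,cv2.CHAIN_APPROX_NONE)[0]:
        if cv2.contourArea(k)>80:
            p=cast(ci,k[:,0,0],k[:,0,1],z,True)[:,:2]; r=cv2.minAreaRect(p.astype(np.float32)*1000); print(cv2.boundingRect(k),np.round(r[0],1),np.round(r[1],1),round(r[2],1))
E
python3 - <<'E'
from h import *
st(); ci,im=wr('w4'); handle(ci,im,.12)
cv2.imwrite('pics/w4c.png',cv2.resize(im[90:260,220:420],None,fx=3,fy=3,interpolation=cv2.INTER_CUBIC))
E
```

```text
t 9.97 p [ 0.6333 -0.1734  0.246 ] yawx 12.9 zax [-0.004  0.002 -1.   ] F [-1.1  1.1  0.3] op 0.0496 j [-0.39  0.28  1.41  0.    1.46  0.96]
expect 320 185
(316, 178, 10, 22) [ 633.1 -173.3] [21.   8.7] 13.0
```

View pics/w4c.png

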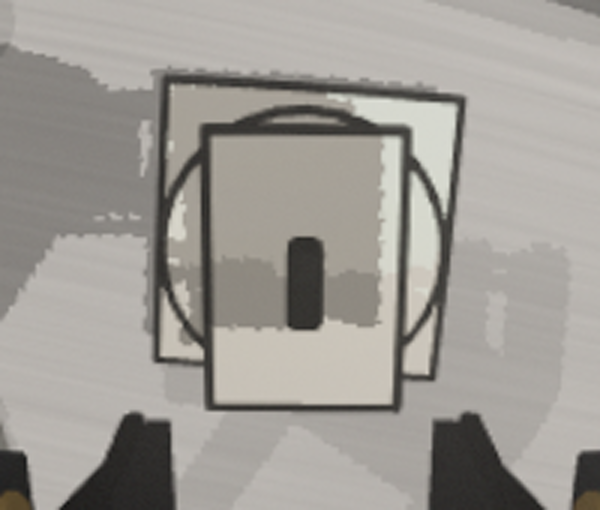

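The oblong lid is in place, aligned with the tool, its handle at (321.7,184.5), where expected.

Request:
{"api": "move_arm", "payload": {
  "deltas": [
    [0.05,0.003,-0.001,-0.05,0,0,0],
    [0.05,0.003,-0.001,-0.1,0,0,0],
    [0.05,0.003,-0.001,-0.135,0,0,0],
    [0.03,0.003,-0.001,-0.1455,0,0,0],
    [0.025,0.003,-0.001,-0.1455,0,0,0]
  ]
}}

```text
time: 10.65
ee_pos: [0.637, -0.174, 0.1034]
tool_rot: [[0.974, 0.225, -0.0], [0.225, -0.974, 0.0], [-0.0, -0.0, -1.0]]
ft_force: [0.4, 0.2, -0.5]
opening: 0.0372
```

Request:
{"api": "move_arm", "payload": {
  "deltas": [
    [0.0,0,0,0,0,0,0],
    [0.0,0,0,0,0,0,0],
    [0.0,0,0,0,0,0,0],
    [0.0,0,0,0,0,0,0]
  ]
}}

```text
time: 11.15
ee_pos: [0.6377, -0.1751, 0.1043]
tool_rot: [[0.975, 0.223, 0.002], [0.223, -0.975, -0.0], [0.002, 0.001, -1.0]]
ft_force: [-0.2, 1.1, 4.7]
opening: 0.0115
```

Request:
{"api": "move_arm", "payload": {
  "deltas": [
    [0.0,0,0,0.03,0,0,0],
    [0.0,0,0,0.08,0,0,0],
    [0.0,0,0,0.13,0,0,0],
    [0.0,-0.03,0.01,0.147,0,0,2],
    [0.0,-0.08,0.03,0.147,0,0,4]
  ]
}}

```text
time: 11.78
ee_pos: [0.5577, -0.1457, 0.2521]
tool_rot: [[0.957, 0.291, 0.004], [0.291, -0.957, -0.002], [0.003, 0.003, -1.0]]
ft_force: [-0.7, 0.4, -0.1]
opening: 0.0118
```

Request:
{"api": "move_arm", "payload": {
  "deltas": [
    [0.0,-0.05,0.02,0,0,0,3],
    [0.0,-0.1,0.04,0,0,0,7],
    [0.0,-0.15,0.06,0,0,0,7],
    [0.0,-0.177,0.075,0,0,0,7],
    [0.0,-0.177,0.075,0,0,0,7]
  ]
}}

```text
time: 12.4
ee_pos: [0.3788, -0.0693, 0.25]
tool_rot: [[0.914, 0.406, 0.001], [0.406, -0.914, -0.0], [0.001, 0.001, -1.0]]
ft_force: [1.3, -0.0, -1.8]
opening: 0.0114
```

```bash
python3 -c "
from h import *
st(); wr('w5')"
```

```text
t 12.4 p [ 0.3788 -0.0693  0.25  ] yawx 23.9 zax [ 0.001 -0.    -1.   ] F [ 1.3 -0.  -1.8] op 0.0114 j [-0.39 -0.41  2.06 -0.    1.49  0.77]
```

View pics/w5.png

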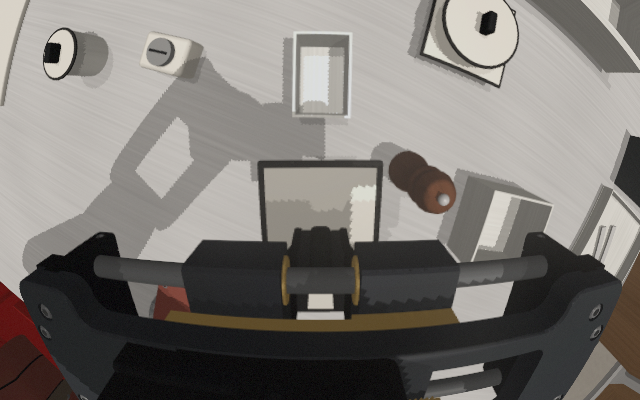

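The pot's outer rim corners are about (294,33),(352,33),(351,117),(293,115). The lid's front edge runs (258,163)–(383,162), level and aligned.

```bash
python3 - <<'E'
from h import *
ci=np.load('pics/w5.npy',allow_pickle=True).item()
def rect(n,a,z):
    a=np.array(a,float);p=cast(ci,a[:,0],a[:,1],z,True)[:,:2]; print(n,p.round(4).tolist(),p.mean(0).round(4),[(round(float(np.linalg.norm(e)),3),round(float(np.degrees(np.arctan2(e[1],e[0]))),1)) for e in np.roll(p,-1,0)-p])
rect('obl',[(294,33),(352,33),(351,117),(293,115)],.08)
a=np.array([(258,163),(383,162.)]);p=cast(ci,a[:,0],a[:,1],.242,True)[:,:2];d=p[1]-p[0];print(p.round(4),np.linalg.norm(d),np.degrees(np.arctan2(d[1],d[0])));m=p.mean(0)
y=np.radians(23.9);print('lid centre',m-.052*np.array([np.cos(y),np.sin(y)]))
E
```

```text
obl [[0.5124, 0.02], [0.5373, -0.0356], [0.4534, -0.0721], [0.4303, -0.0151]] [ 0.4834 -0.0257] [(0.061, -65.8), (0.091, -156.5), (0.062, 112.0), (0.089, 23.1)]
[[ 0.4083 -0.0182]
 [ 0.4373 -0.082 ]] 0.07010483172553857 -65.56293831510173
lid centre [ 0.37530542 -0.07115638]
```

Request:
{"api": "move_arm", "payload": {
  "deltas": [
    [0.0,0.05,0.022,0,0,0,0],
    [0.0,0.106,0.045,0,0,0,0],
    [0.0,0.106,0.045,-0.06,0,0,0],
    [0.0,0.106,0.045,-0.11,0,0,0],
    [0.0,0.106,0.045,-0.115,0,0,0]
  ]
}}

```text
time: 13.08
ee_pos: [0.4832, -0.0245, 0.1304]
tool_rot: [[0.914, 0.405, -0.009], [0.405, -0.914, 0.002], [-0.008, -0.006, -1.0]]
ft_force: [-0.2, 0.5, -1.0]
opening: 0.0115
```

Request:
{"api": "move_arm", "payload": {
  "deltas": [
    [0.0,0,0,-0.02,0,0,0],
    [0.0,0,0,-0.036,0,0,0],
    [0.0,0,0,-0.041,0,0,0],
    [0.0,0,0,-0.041,0,0,0]
  ]
}}

```text
time: 13.58
ee_pos: [0.4864, -0.0251, 0.0945]
tool_rot: [[0.914, 0.405, 0.001], [0.405, -0.914, -0.0], [0.0, 0.0, -1.0]]
ft_force: [0.5, -0.0, -0.9]
opening: 0.0118
```

Request:
{"api": "move_arm", "payload": {
  "deltas": [
    [0.0,0,0,-0.002,0,0,0],
    [0.0,0,0,-0.002,0,0,0],
    [0.05,0,0,-0.002,0,0,0],
    [0.05,0,0,-0.002,0,0,0],
    [0.05,0,0,-0.002,0,0,0]
  ]
}}

```text
time: 14.2
ee_pos: [0.4861, -0.025, 0.0922]
tool_rot: [[0.914, 0.405, 0.0], [0.405, -0.914, -0.0], [0.0, 0.0, -1.0]]
ft_force: [1.3, 0.6, -0.3]
opening: 0.034
```

Request:
{"api": "move_arm", "payload": {
  "deltas": [
    [0.05,0,0,0.03,0,0,0],
    [0.05,0,0,0.08,0,0,0],
    [0.05,0,0,0.13,0,0,0],
    [0.05,0.03,-0.03,0.15,0,0,0],
    [0.05,0.07,-0.07,0.15,0,0,0]
  ]
}}

```text
time: 14.82
ee_pos: [0.5583, -0.0954, 0.2458]
tool_rot: [[0.913, 0.407, 0.006], [0.407, -0.913, -0.002], [0.005, 0.004, -1.0]]
ft_force: [0.5, 1.0, -0.3]
opening: 0.0498
```

Request:
{"api": "move_arm", "payload": {
  "deltas": [
    [0.05,0.04,-0.04,0,0,0,-5],
    [0.05,0.07,-0.078,0,0,0,-11],
    [0.05,0.07,-0.078,0,0,0,-11],
    [0.05,0.07,-0.078,0,0,0,-11]
  ]
}}

```text
time: 15.32
ee_pos: [0.6255, -0.1727, 0.2414]
tool_rot: [[0.975, 0.224, -0.001], [0.224, -0.975, 0.001], [-0.001, -0.001, -1.0]]
ft_force: [0.7, 0.5, 0.3]
opening: 0.0503
```

```bash
python3 - <<'E'
from h import *
st(); ci,im=wr('w6'); handle(ci,im,.088)
T=cv2.resize(manip.read_camera('top')[150:225,295:370,::-1],(340,340),interpolation=cv2.INTER_CUBIC)
cv2.imwrite('pics/w6c.png',np.hstack([cv2.resize(im[90:260,200:430],None,fx=2,fy=2,interpolation=cv2.INTER_CUBIC),T]))
E
```

```text
t 15.32 p [ 0.6255 -0.1727  0.2414] yawx 12.9 zax [-0.001  0.001 -1.   ] F [0.7 0.5 0.3] op 0.0503 j [-0.39  0.27  1.44  0.    1.44  0.95]
expect 323 172
```

View pics/w6c.png

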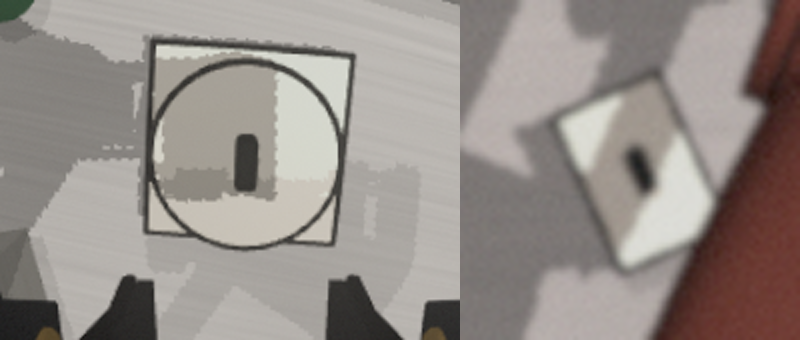

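The oblong lid covers its pot. The round lid's handle is at (323,171.5), as expected, turned about 3° clockwise of the tool.

Request:
{"api": "move_arm", "payload": {
  "deltas": [
    [0.05,0.005,0,-0.05,0,0,-3],
    [0.05,0.0105,0,-0.1,0,0,-3],
    [0.05,0.0105,0,-0.15,0,0,-3],
    [0.05,0.0105,0,-0.172,0,0,-3],
    [0.03,0.0105,0,-0.172,0,0,-3]
  ]
}}

```text
time: 16.05
ee_pos: [0.6354, -0.172, 0.0691]
tool_rot: [[0.985, 0.173, -0.003], [0.173, -0.985, 0.001], [-0.002, -0.002, -1.0]]
ft_force: [0.4, -0.6, -0.0]
opening: 0.0458
```

Request:
{"api": "move_arm", "payload": {
  "deltas": [
    [0.0,0,0,0,0,0,0],
    [0.0,0,0,0,0,0,0],
    [0.0,0,0,0,0,0,0],
    [0.0,0,0,0,0,0,0],
    [0.0,0,0,0,0,0,0]
  ]
}}

```text
time: 16.68
ee_pos: [0.6371, -0.1732, 0.0711]
tool_rot: [[0.985, 0.172, 0.001], [0.172, -0.985, -0.0], [0.001, 0.001, -1.0]]
ft_force: [-0.8, 1.2, 6.2]
opening: 0.0119
```

Request:
{"api": "move_arm", "payload": {
  "deltas": [
    [0.0,0,0,0.03,0,0,0],
    [0.0,0,0,0.08,0,0,0],
    [0.0,0,0,0.13,0,0,0],
    [0.0,0,0,0.18,0,0,0],
    [0.0,-0.02,0.055,0.18,0,0,0]
  ]
}}

```text
time: 17.3
ee_pos: [0.6195, -0.1213, 0.2556]
tool_rot: [[0.986, 0.168, 0.01], [0.168, -0.986, -0.004], [0.009, 0.006, -1.0]]
ft_force: [0.9, 1.3, -2.3]
opening: 0.0119
```

Request:
{"api": "move_arm", "payload": {
  "deltas": [
    [0.0,-0.02,0.058,0,0,0,0],
    [0.0,-0.04,0.116,0,0,0,0],
    [0.0,-0.06,0.174,0,0,0,0],
    [0.0,-0.08,0.232,0,0,0,0],
    [0.0,-0.1,0.283,0,0,0,0]
  ]
}}

```text
time: 17.92
ee_pos: [0.5151, 0.1669, 0.2494]
tool_rot: [[0.985, 0.173, -0.001], [0.173, -0.985, 0.0], [-0.001, -0.0, -1.0]]
ft_force: [1.5, -0.3, -1.1]
opening: 0.0116
```

Request:
{"api": "move_arm", "payload": {
  "deltas": [
    [0.0,0,0,0,0,0,0],
    [0.0,0,0,0,0,0,0]
  ]
}}

```text
time: 18.18
ee_pos: [0.5163, 0.1648, 0.2496]
tool_rot: [[0.985, 0.173, -0.0], [0.173, -0.985, -0.001], [-0.001, 0.001, -1.0]]
ft_force: [-0.7, 0.7, -1.3]
opening: 0.0116
```

```bash
python3 -c "
from h import *
st(); wr('w7')"
```

```text
t 18.18 p [0.5163 0.1648 0.2496] yawx 10.0 zax [-0.    -0.001 -1.   ] F [-0.7  0.7 -1.3] op 0.0116 j [ 0.16  0.    1.71 -0.    1.43  1.56]
```

View pics/w7.png

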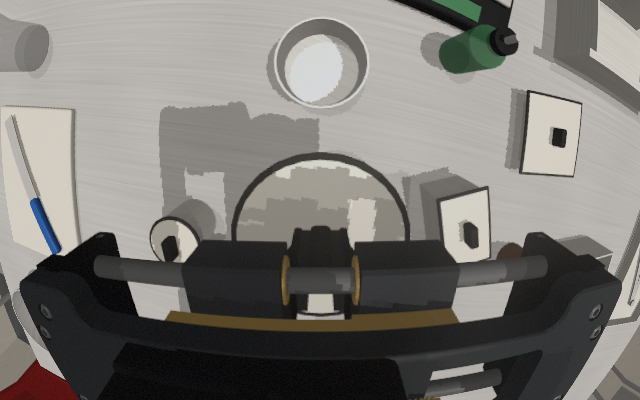

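The round pot's outer rim spans x 274–369, y 17–108; the held lid's front edge is at (321,153).

```bash
python3 - <<'E'
from h import *
ci=np.load('pics/w7.npy',allow_pickle=True).item()
p=cast(ci,[274.5,369,322,322.],[63,63,17,108.5],.08,True)[:,:2];print(p.round(4),'c',p[:2].mean(0),p[2:].mean(0))
q=cast(ci,[321.],[153.],.2496-.009,True)[0,:2];print('lid centre',q-.056*np.array([.985,.173]))
E
```

```text
[[0.6316 0.2338]
 [0.649  0.136 ]
 [0.6898 0.1934]
 [0.5912 0.176 ]] c [0.64026316 0.18491886] [0.64050793 0.1847207 ]
lid centre [0.51343897 0.16385884]
```

Request:
{"api": "move_arm", "payload": {
  "deltas": [
    [0.0,0.06,0.01,0,0,0,0],
    [0.0,0.1235,0.0205,0,0,0,0],
    [0.0,0.1235,0.0205,-0.05,0,0,0],
    [0.0,0.1235,0.0205,-0.1,0,0,0],
    [0.0,0.1235,0.0205,-0.115,0,0,0]
  ]
}}

```text
time: 18.85
ee_pos: [0.6376, 0.1831, 0.1297]
tool_rot: [[0.985, 0.17, -0.008], [0.17, -0.985, -0.002], [-0.009, 0.0, -1.0]]
ft_force: [-0.6, -0.6, -2.3]
opening: 0.0118
```

Request:
{"api": "move_arm", "payload": {
  "deltas": [
    [0.0,0,0,-0.02,0,0,0],
    [0.0,0,0,-0.036,0,0,0],
    [0.0,0,0,-0.041,0,0,0],
    [0.0,0,0,-0.041,0,0,0]
  ]
}}

```text
time: 19.35
ee_pos: [0.6403, 0.1857, 0.0946]
tool_rot: [[0.985, 0.172, 0.001], [0.172, -0.985, 0.0], [0.001, -0.0, -1.0]]
ft_force: [0.2, 1.3, -0.2]
opening: 0.0118
```

Request:
{"api": "move_arm", "payload": {
  "deltas": [
    [0.0,0,0,-0.003,0,0,0],
    [0.0,0,0,-0.003,0,0,0],
    [0.05,0,0,-0.003,0,0,0],
    [0.05,0,0,-0.003,0,0,0],
    [0.05,0,0,-0.003,0,0,0]
  ]
}}

```text
time: 19.98
ee_pos: [0.6402, 0.1856, 0.0914]
tool_rot: [[0.985, 0.172, 0.001], [0.172, -0.985, 0.0], [0.001, -0.0, -1.0]]
ft_force: [-0.5, 0.6, 0.2]
opening: 0.034
```

Request:
{"api": "move_arm", "payload": {
  "deltas": [
    [0.05,0,0,0.03,0,0,0],
    [0.05,0,0,0.08,0,0,0],
    [0.05,0,0,0.13,0,0,0],
    [0.05,0,-0.04,0.15,0,0,0],
    [0.05,0,-0.1,0.15,0,0,0]
  ]
}}

```text
time: 20.6
ee_pos: [0.6415, 0.0861, 0.2447]
tool_rot: [[0.984, 0.175, 0.006], [0.175, -0.984, 0.0], [0.006, 0.001, -1.0]]
ft_force: [0.5, 0.4, 0.2]
opening: 0.0502
```

Request:
{"api": "move_arm", "payload": {
  "deltas": [
    [0.05,-0.001,-0.055,0,0,0,0],
    [0.05,-0.003,-0.11,0,0,0,0],
    [0.05,-0.005,-0.165,0,0,0,0],
    [0.05,-0.007,-0.22,0,0,0,0],
    [0.05,-0.01,-0.258,0,0,0,0]
  ]
}}

```text
time: 21.22
ee_pos: [0.6296, -0.1751, 0.2412]
tool_rot: [[0.985, 0.171, 0.0], [0.171, -0.985, -0.0], [0.0, 0.001, -1.0]]
ft_force: [0.9, 0.1, -0.0]
opening: 0.0498
```

Request:
{"api": "move_arm", "payload": {
  "deltas": [
    [0.05,0,0,0,0,0,0],
    [0.05,0,0,0,0,0,0]
  ]
}}

```text
time: 21.48
ee_pos: [0.6299, -0.1721, 0.241]
tool_rot: [[0.985, 0.172, 0.0], [0.172, -0.985, 0.001], [0.0, -0.001, -1.0]]
ft_force: [1.0, 0.5, 0.9]
opening: 0.0501
```

```bash
python3 - <<'E'
from h import *
st(); ci,im=wr('w8'); handle(ci,im,.056)
T=cv2.resize(manip.read_camera('top')[95:170,220:295,::-1],(340,340),interpolation=cv2.INTER_CUBIC)
cv2.imwrite('pics/w8c.png',np.hstack([cv2.resize(im[90:260,200:430],None,fx=2,fy=2,interpolation=cv2.INTER_CUBIC),T]))
E
```

```text
t 21.48 p [ 0.6299 -0.1721  0.241 ] yawx 9.9 zax [ 0.     0.001 -1.   ] F [1.  0.5 0.9] op 0.0501 j [-0.39  0.28  1.43  0.    1.44  1.01]
expect 322 170
```

View pics/w8c.png

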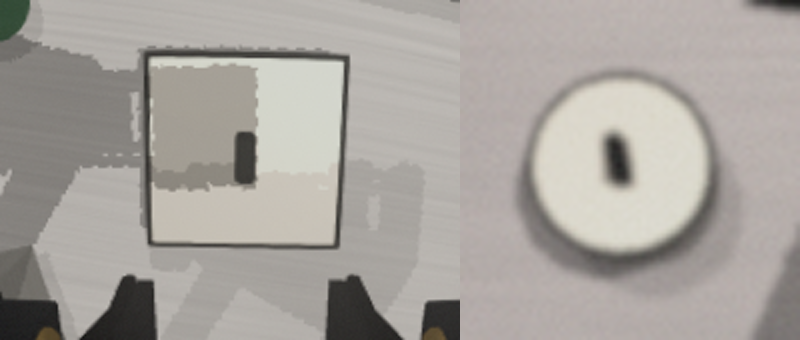

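Round lid is seated. The square lid's handle is at (322.5,169), aligned with the tool; grasping it.

Request:
{"api": "move_arm", "payload": {
  "deltas": [
    [0.05,0.0065,-0.001,-0.06,0,0,-0.5],
    [0.05,0.0065,-0.001,-0.12,0,0,-0.5],
    [0.05,0.0065,-0.001,-0.17,0,0,-0.5],
    [0.05,0.0065,-0.001,-0.2,0,0,-0.5],
    [0.03,0.0065,-0.001,-0.203,0,0,-0.5]
  ]
}}

```text
time: 22.2
ee_pos: [0.6344, -0.1711, 0.0349]
tool_rot: [[0.986, 0.165, -0.005], [0.165, -0.986, 0.002], [-0.005, -0.003, -1.0]]
ft_force: [-0.8, 0.2, 1.0]
opening: 0.0458
```

Request:
{"api": "move_arm", "payload": {
  "deltas": [
    [0.0,0,0,0,0,0,0],
    [0.0,0,0,0,0,0,0],
    [0.0,0,0,0,0,0,0],
    [0.0,0,0,0,0,0,0],
    [0.0,0,0,0,0,0,0]
  ]
}}

```text
time: 22.82
ee_pos: [0.6373, -0.1737, 0.0394]
tool_rot: [[0.987, 0.163, 0.002], [0.163, -0.987, -0.001], [0.002, 0.001, -1.0]]
ft_force: [-0.8, 1.2, 5.7]
opening: 0.0118
```

Request:
{"api": "move_arm", "payload": {
  "deltas": [
    [0.0,0,0,0.03,0,0,0],
    [0.0,0,0,0.09,0,0,0],
    [0.0,0,0,0.15,0,0,0],
    [0.0,-0.01,-0.005,0.21,0,0,1],
    [0.0,-0.06,-0.033,0.21,0,0,3]
  ]
}}

```text
time: 23.45
ee_pos: [0.5804, -0.2072, 0.2552]
tool_rot: [[0.976, 0.219, 0.012], [0.219, -0.976, -0.005], [0.01, 0.008, -1.0]]
ft_force: [0.0, -1.3, -2.7]
opening: 0.0119
```

Request:
{"api": "move_arm", "payload": {
  "deltas": [
    [0.0,-0.05,-0.028,0,0,0,0],
    [0.0,-0.1,-0.056,0,0,0,0],
    [0.0,-0.15,-0.084,0,0,0,0],
    [0.0,-0.2,-0.112,0,0,0,0],
    [0.0,-0.25,-0.14,0,0,0,0]
  ]
}}

```text
time: 24.08
ee_pos: [0.3245, -0.3467, 0.2474]
tool_rot: [[0.977, 0.215, -0.001], [0.215, -0.977, 0.0], [-0.0, -0.001, -1.0]]
ft_force: [-0.0, -1.5, -1.1]
opening: 0.0118
```

Request:
{"api": "move_arm", "payload": {
  "deltas": [
    [0.0,-0.042,-0.024,0,0,0,0],
    [0.0,-0.042,-0.024,0,0,0,0],
    [0.0,-0.042,-0.024,0,0,0,0]
  ]
}}

```text
time: 24.45
ee_pos: [0.2844, -0.3701, 0.2476]
tool_rot: [[0.977, 0.214, 0.0], [0.214, -0.977, 0.001], [0.0, -0.001, -1.0]]
ft_force: [1.1, 0.4, -1.9]
opening: 0.0121
```

```bash
python3 -c "
from h import *
st(); wr('w9')"
```

```text
t 24.45 p [ 0.2844 -0.3701  0.2476] yawx 12.4 zax [ 0.     0.001 -1.   ] F [ 1.1  0.4 -1.9] op 0.0121 j [-1.09 -0.18  1.89  0.    1.44  0.27]
```

View pics/w9.png

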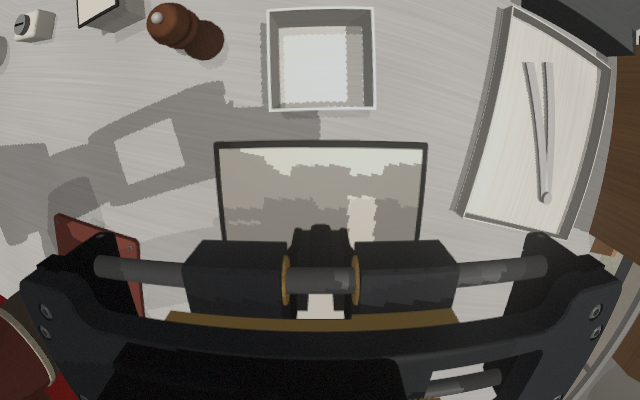

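The square pot's outer rim corners are (267,10),(375,8),(375.5,108),(270,111). The lid's front edge runs (214,143)–(427,144).

```bash
python3 - <<'E'
from h import *
ci=np.load('pics/w9.npy',allow_pickle=True).item()
a=np.array([(267,10),(375,8),(375.5,108),(270,111.)]);p=cast(ci,a[:,0],a[:,1],.08,True)[:,:2]
print(p.round(4).tolist(),p.mean(0).round(4),[(round(float(np.linalg.norm(e)),3),round(float(np.degrees(np.arctan2(e[1],e[0]))),1)) for e in np.roll(p,-1,0)-p])
a=np.array([(214,143),(427,144.)]);p=cast(ci,a[:,0],a[:,1],.2385,True)[:,:2];d=p[1]-p[0];t=np.arctan2(d[1],d[0])+np.pi/2
print(np.linalg.norm(d),'yaw',np.degrees(t),'c',p.mean(0)-.062*np.array([np.cos(t),np.sin(t)]))
E
```

```text
[[0.4536, -0.2751], [0.4805, -0.3863], [0.3725, -0.4104], [0.3453, -0.3022]] [ 0.413  -0.3435] [(0.114, -76.4), (0.111, -167.4), (0.112, 104.1), (0.112, 14.0)]
0.1219021964880895 yaw 12.130465279223912 c [ 0.28194784 -0.37058622]
```

Request:
{"api": "move_arm", "payload": {
  "deltas": [
    [0.0,0.06,0.013,0,0,0,1.3],
    [0.0,0.12,0.026,0,0,0,1.3],
    [0.0,0.13,0.028,-0.05,0,0,1.3],
    [0.0,0.13,0.028,-0.1,0,0,1.3],
    [0.0,0.13,0.028,-0.11,0,0,1.3]
  ]
}}

```text
time: 25.12
ee_pos: [0.4134, -0.3387, 0.1337]
tool_rot: [[0.971, 0.24, -0.006], [0.24, -0.971, 0.007], [-0.004, -0.008, -1.0]]
ft_force: [-0.1, 1.2, -2.6]
opening: 0.0117
```

Request:
{"api": "move_arm", "payload": {
  "deltas": [
    [0.0,0,0,-0.02,0,0,0],
    [0.0,0,0,-0.036,0,0,0],
    [0.0,0,0,-0.043,0,0,0],
    [0.0,0,0,-0.043,0,0,0]
  ]
}}

```text
time: 25.62
ee_pos: [0.4145, -0.3425, 0.0952]
tool_rot: [[0.971, 0.237, -0.0], [0.237, -0.971, 0.0], [-0.0, -0.0, -1.0]]
ft_force: [-0.2, 0.6, -2.5]
opening: 0.0119
```

Request:
{"api": "move_arm", "payload": {
  "deltas": [
    [0.0,0,0,-0.003,0,0,0],
    [0.0,0,0,-0.0035,0,0,0],
    [0.05,0,0,-0.0035,0,0,0],
    [0.05,0,0,-0.0035,0,0,0],
    [0.05,0,0,-0.0035,0,0,0]
  ]
}}

```text
time: 26.25
ee_pos: [0.4147, -0.3427, 0.0919]
tool_rot: [[0.971, 0.237, 0.0], [0.237, -0.971, -0.001], [0.0, 0.001, -1.0]]
ft_force: [0.6, -0.3, 1.2]
opening: 0.0342
```

Request:
{"api": "move_arm", "payload": {
  "deltas": [
    [0.05,0,0,0.03,0,0,0],
    [0.05,0,0,0.08,0,0,0],
    [0.05,0,0,0.13,0,0,0],
    [0.05,-0.05,-0.02,0.16,0,0,0],
    [0.05,-0.1,-0.05,0.16,0,0,0]
  ]
}}

```text
time: 26.88
ee_pos: [0.3149, -0.394, 0.2555]
tool_rot: [[0.971, 0.24, 0.004], [0.24, -0.971, -0.006], [0.002, 0.007, -1.0]]
ft_force: [-0.6, -1.2, -0.2]
opening: 0.0499
```

Request:
{"api": "move_arm", "payload": {
  "deltas": [
    [0.05,-0.04,-0.05,0,0,0,0],
    [0.05,-0.08,-0.1,0,0,0,0],
    [0.05,-0.1,-0.13,0,0,0,0],
    [0.05,-0.1,-0.13,0,0,0,0]
  ]
}}

```text
time: 27.38
ee_pos: [0.2124, -0.5242, 0.2513]
tool_rot: [[0.972, 0.233, -0.0], [0.233, -0.972, -0.0], [-0.0, 0.0, -1.0]]
ft_force: [-0.6, 0.2, -0.8]
opening: 0.0496
```

```bash
python3 - <<'E'
from h import *
st(); t=manip.read_camera('top')[:,:,::-1]; s=manip.read_camera('scene')[:,:,::-1]
a=cv2.resize(t[85:250,180:490],(800,426)); b=cv2.resize(s[95:320,190:460],(205,171))
cv2.imwrite('pics/f.png',a); cv2.imwrite('pics/f2.png',cv2.resize(s[100:330,190:470],(730,600),interpolation=cv2.INTER_CUBIC))
E
```

```text
t 27.38 p [ 0.2124 -0.5242  0.2513] yawx 13.5 zax [-0. -0. -1.] F [-0.6  0.2 -0.8] op 0.0496 j [-1.32  0.06  1.65 -0.    1.43  0.01]
```

View pics/f2.png

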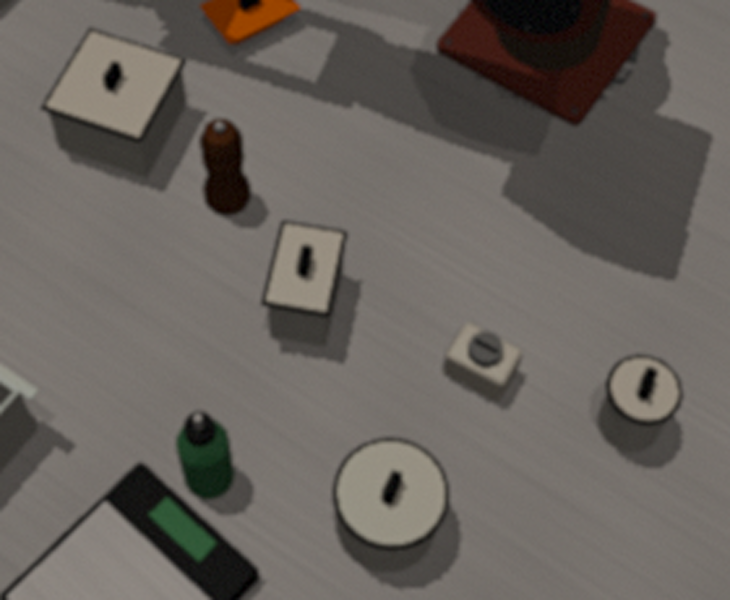

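View pics/f.png

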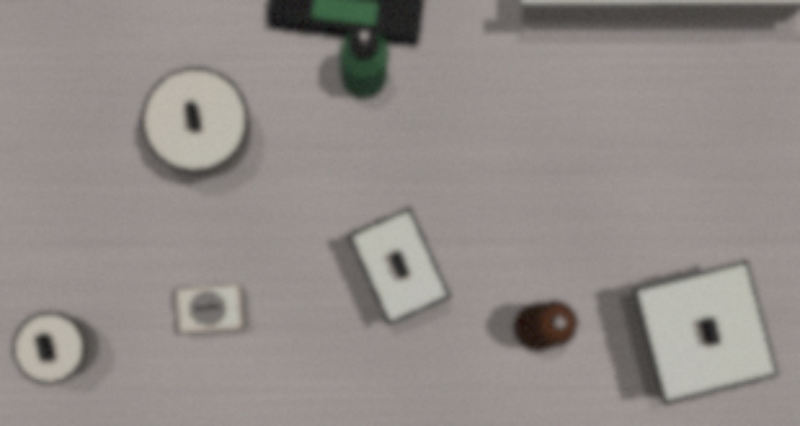

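Both views show four lids flat on their pots, with the bottle and mill where they stood.

```bash
python3 -c "
from rig import manip
print(manip.close_job())"
```

```text
the job is handed in; nothing more can be done
None
```

I took the stack apart from the top down (small, oblong, round, square) and put each lid on its own pot, turned to fit. I handed the job in at about 27 s of the 123 s allowed.

- **Seating:** The last top and scene pictures show all four plates centred and, by eye, flat on their rims. The tool heights at release agreed with this. Each skirt went in without noticeable contact force.
- **Bottle and mill:** Both stand at the same pixels as in the first picture.
- **Forces:** The largest reading at the end of any move was about 6 N, when closing on a handle.
- **Disagreements:** The wrist and top views differed by up to 5 mm on pot positions. I used values in between, well inside the 8 mm play. On the first grasp the tool stood 4 mm off sideways, so I corrected it before gripping.
- **Not checked:** I did not measure the lids' tilt with numbers. Including crops, I viewed 14 or 15 pictures, about the budget.

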